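Seat a bamboo pole in a raised V-block and hold it down

ROBOT

A 6-joint arm with a two-finger parallel gripper is mounted at the origin on the work surface. World frame = base frame: x ahead of the robot, y to its left, z up, the work surface at z = 0. Lengths are in m, angles in degrees, forces in N, time in s.
With the tool pointing down it reaches from about 0.3 to 0.75 m from the base axis. Payload 8.5 kg.
Tool frame: the origin (TCP) lies midway between the tips of the shut fingers; the grasp point (between the pads) lies 19 mm behind it; z points along the fingers, y is the line along which they close (so a half turn about z gives the same grasp; the last joint's range is limited). The gripper opens to 85 mm and grips with 20 to 120 N. Pads are 22 mm wide; open, the fingers measure 114 mm over their backs; the gripper's body (76 mm by 85 mm) begins 54 mm behind the grasp point. The pads swing forward as they close: fully open they stand 13 mm farther back than shut.
Start: joints at [-77.309, 21.807, 74.336, -0, 83.858, -12.336], TCP at [0.233, -0.498, 0.231] pointing down, gripper open.
Joint ranges: [-178.18, 178.18], [-50.72, 133.34], [12.68, 142.11], [-81.47, 261.47], [9.98, 163.14], [-165.26, 165.26]. Speed limits (degrees/s): [136.94, 136.94, 180, 180, 180, 180].

INTERFACE

Orientations are given as a 3x3 rotation matrix whose columns are the frame's x, y, z axes.
In Python, from rig import env, viewer, recognise, pinpoint gives the robot as it stands.
- The arm moves only by the tool move_arm, never from a script. Its argument "plan" is text: rows parted by semicolons, each of 7 numbers parted by spaces: the shift along the tool's x, y, z in m, then the turn, a rotation vector about the tool's x, y, z in rad, then the finger opening in m, from 0 to 0.0854. A call has 1 to 12 rows; each row shifts and turns the commanded pose from where the row before left it, along the tool's axes as they then stand; what a row does not reach is not made up. A row lasts 1/8 s, in which the tool goes at most 62.5 mm and 10.7 degrees, less where a joint would pass 70% of its speed; a pose out of reach is approached as far as the arm can. A call is refused whole if a number of a shift passes 0.0625 or a number of a turn 0.188, either way. A call with a gripper value outside its range is refused whole. The fingers move at their own pace and stop on an object; "grip_force" is the grip in N (left out, the last holds). Time passes only in rows, so rows that do not move let the fingers close. It gives the time, the measured TCP pose, the force, the opening and the grip force at its end, in the units of the state.
- env.observe(): the state, without advancing time (a new reading comes with each control period).
- viewer.get_image(name): name is "side" or "top"; returns (picture, depth): 420x560x3 uint8, red, green, blue; 420x560 float32, m along the optical axis (not along the pixel's ray), 0 where there is no reading.
- viewer.calibration(name): a dict with "fx", "fy", "cx", "cy" (pixels), "R" (3x3) and "t" (3): a world point X has camera coordinates R X + t. Camera axes: x right, y down, z forward; pixel columns grow to the right and rows downward; lengths in m; the calibration is good to about 2 mm. A picture is of the moment at which its call begins. calibration takes no time and is no camera call.
- env.close_job(): hands the job in; it is judged then, once.
Trained networks look in the newest picture that a camera, given by its name, has taken for a name from the list of things; names that differ only in an ending like _2 or _b are one class to them, and where a whole thing is asked for, a point or a joint stands for the part that bears it (a point fixed in the world has none). Each returns a list of dicts, best first, with "conf" (0 to 1); they miss things now and then, are a little off and sometimes report something else, mostly with a low value. They report only what shows in the picture. A call takes as long as a camera call. They do not tell look-alikes from the thing itself.
- recognise(camera, name): "extent" ([centre column, centre row, width, height] in pixels, round what is visible of it).
- pinpoint(camera, name): "pixel" ([column, row] in pixels: a listed point, or the origin of a listed thing).
The state is a dict: "time_s": time; "q": joint angles; "qvel": joint speeds; "joint_efforts": joint torques, N m; "position": TCP position; "tool_rot": TCP orientation; "ft_force": force on the tool from outside, world axes, zero at the start; "wrist_torque": the same for the moment, N m; "grip_width": finger opening in m; "gripper_force": force on a finger pad.
Only numpy, scipy, OpenCV 4.12 (cv2) and the standard library are available. Lean on these libraries where they do the work, as an engineer would, in place of code of your own. Each camera call takes 0.05 s, during which the arm holds its last target. There are 200 camera calls.

TASK

Set the pale wooden V-block squarely on top of the screwed-down plywood riser, edges flush all round and the V upward, and let go of it; then lay the round bamboo pole in its V, about centred lengthwise, and press it down firmly so that it bears on both sloping faces, as if for nailing. Finish while still holding the pole pressed down in the V with the gripper, without touching the V-block, and leave everything else on the bench where it is.

Things in the scene. Friction and masses are not known exactly. Their poses are not given: they have to be found in the camera images.
- riser: Plywood riser screwed down on the bench: a flat block 120 (along its x) x 60 (along its y) x 30 high, four screw heads in its top. Origin: centre of its underside, on the bench (z = 0), so its top is 30 above the origin. z up. Fixed; it stands somewhere else, turned by up to 30 degrees, each time.
- vblock: Loose wooden V-block, 0.28 kg, flat on the bench, V up: base plate 120 (x) x 60 (y) x 15 thick with a cheek at each end (22 long, 60 wide, top 45 above the underside). A 90-degree V runs along x through both cheeks, its bottom line 23 above the underside. Between the cheeks 76 of bare plate stay free; fingers can pinch it there across its 60 width. Origin: centre of underside; z up.
- flank_a: Part of the V-block: the sloping 45-degree V face of both cheeks on its +y side. Origin and axes are the V-block's own. A pole of 32 diameter seated in the V has its axis along x, at y = 0, 45.6 above the origin.
- flank_b: Part of the V-block: the sloping 45-degree V face of both cheeks on its -y side. Origin and axes are the V-block's own. Bare wood, friction about 0.6: a pole pushed sideways while pressed bears on one face only, so press straight down, some 10 to 20 N, until the sideways force is about nil.
- pole: Short round bamboo pole, diameter 32, length 180, 0.1 kg (the weight varies a little), with two darker rings. Origin: its centre, on the axis. Its x runs along the pole; y and z turn with it as it rolls. It starts lying loose on the bench (axis 16 above it) and rolls if pushed.
- batten: Bystander: a square-edged wooden batten 180 x 22 x 18, lying flat. Loose; to be left alone.
- nailstrip: Bystander: a strip of glued nails 100 x 18 x 23, lying flat. Loose; to be left alone.
- plate: Bystander: a plain plywood plate 120 x 60 x 15 without cheeks. Loose; to be left alone.
- jar: Bystander: a closed glass jar, diameter 64, 85 high, upright. Loose; to be left alone.
- hammer: Bystander: a hammer lying flat. Loose; to be left alone.
- phone: Bystander: a black phone 150 x 72 x 9, lying flat. Loose; to be left alone.
- nailer: Bystander: a grey nail gun lying on its side, about 250 x 140 and 54 high. Loose; to be left alone.
Not all that is in view belongs to the job. Leave any black or pink look-alike of the riser alone.

How it is judged (in metres and radians):
On the way:
1. the V-block, let go, rests squarely on the riser, still without the pole (horizontal distance between vblock and riser below 0.008 m and angle between the x axis of vblock and the x axis of riser, either way round below 0.08 rad and angle between the z axis of vblock and the z axis of riser, either way round below 0.06 rad and z of vblock in the frame of riser between 0.027 and 0.033 m and contact force between the arm and vblock below 0.1 N and contact force between pole and vblock below 0.05 N and linear speed of vblock below 0.02 m/s), for 0.2 s.
At the end, for the whole second after the job is handed in: V-block within 8 mm and 0.08 rad of flush on the riser; pole in the V within 20 mm of centred lengthwise, 4 mm sideways, 3 mm in height and 0.05 rad, bearing on each sloping face with over 2 N; gripper on the pole with over 3 N, not touching the V-block; at rest (horizontal distance between vblock and riser below 0.008 m and angle between the x axis of vblock and the x axis of riser, either way round below 0.08 rad and angle between the z axis of vblock and the z axis of riser, either way round below 0.06 rad and z of vblock in the frame of riser between 0.027 and 0.033 m and x of pole in the frame of vblock between -0.02 and 0.02 m and y of pole in the frame of vblock between -0.004 and 0.004 m and z of pole in the frame of vblock between 0.0425 and 0.0485 m and angle between the x axis of pole and the x axis of vblock, either way round below 0.05 rad and contact force between pole and flank_a above 2 N and contact force between pole and flank_b above 2 N and contact force between the fingers and pole above 3 N and contact force between the arm and vblock below 0.5 N and linear speed of pole below 0.02 m/s); the arm keeps its last pose, push and grip.
It fails at once if a bystander is disturbed (moved over 25 mm) (distance of any of batten, nailstrip, plate, jar, hammer, phone, nailer from where it was at the start of the episode above 0.025 m).
It also fails if it takes over 53 s, if anything falls off the work surface, if the arm or the gripper's body presses on something with over 40 N, if the wrist force passes 120 N, or if a joint passes its speed limit or range.

## Working session

There is one attempt and no reset: what is moved stays moved. The work goes in short steps, Python scripts to look and compute and a tool call to move; the robot and the scene stay as the last step left them, time stands still between calls to the robot, and variables do not carry over. Pictures are saved under pics/ and viewed, at most 10 in all, crops included, and the job is handed in when it is done.

Besides the shell and the picture viewer there is one more tool, called after ">>>" by a JSON object that holds its "method" and its "body", one argument or row to a line. move_arm: Moves the arm, as the interface text tells. Its arguments: {"type":"object","properties":{"plan":{"type":"string"},"grip_force":{"type":"number"}},"required":["plan"]}

```bash
mkdir -p pics; cat > h.py <<'E'
import numpy as np, cv2
from rig import env, viewer, recognise, pinpoint
def shot(n):
    im,d=viewer.get_image(n); c=viewer.calibration(n); return im,d,c
def cloud(d,c):
    v,u=np.mgrid[:d.shape[0],:d.shape[1]]
    P=np.stack([(u-c['cx'])/c['fx']*d,(v-c['cy'])/c['fy']*d,d],-1)
    W=(P-np.array(c['t']))@np.array(c['R']); W[d<=0]=np.nan
    return W
def save(n,im): cv2.imwrite('pics/'+n,cv2.cvtColor(im,cv2.COLOR_RGB2BGR))
E
python3 - <<'E'
from h import *
for n in('top','side'):
    im,d,c=shot(n); save(n+'0.png',im); W=cloud(d,c); np.save(n+'W.npy',W); np.save(n+'im.npy',im)
    print(n,{k:np.round(v,3).tolist() for k,v in c.items()})
    for o in('riser','vblock','pole','plate'):
        r=recognise(n,o);p=pinpoint(n,o)
        for a in r[:3]: print(o,'ext',np.round(a['extent']).tolist(),round(a['conf'],2))
        for a in p[:3]:
            x,y=np.round(a['pixel']).astype(int); print(o,'pt',x,y,round(a['conf'],2),np.round(W[y,x],3))
E
```

```text
top {'fx': 441.673, 'fy': 441.673, 'cx': 283.63, 'cy': 211.155, 'R': [[-0.027, -0.999, -0.021], [-0.993, 0.029, -0.116], [0.116, 0.018, -0.993]], 't': [0.066, 0.532, 1.319]}
riser ext [125.0, 286.0, 27.0, 48.0] 0.97
riser ext [154.0, 222.0, 26.0, 40.0] 0.91
riser ext [336.0, 248.0, 22.0, 42.0] 0.82
riser pt 125 283 0.94 [0.329 0.539 0.027]
riser pt 154 223 0.9 [0.509 0.45  0.03 ]
riser pt 254 272 0.86 [0.352 0.146 0.03 ]
vblock ext [291.0, 207.0, 29.0, 42.0] 0.7
vblock pt 288 207 0.86 [0.549 0.038 0.011]
pole ext [398.0, 221.0, 40.0, 52.0] 0.62
pole pt 398 225 0.58 [ 0.481 -0.295  0.028]
plate ext [260.0, 141.0, 39.0, 27.0] 0.83
plate ext [194.0, 289.0, 45.0, 51.0] 0.4
plate pt 259 144 0.9 [0.75  0.123 0.017]
plate pt 259 211 0.33 [0.538 0.127 0.02 ]
side {'fx': 390.746, 'fy': 390.746, 'cx': 278.214, 'cy': 215.806, 'R': [[-0.913, -0.407, -0.02], [-0.267, 0.633, -0.727], [0.308, -0.658, -0.687]], 't': [0.477, 0.163, 1.04]}
riser ext [262.0, 411.0, 63.0, 18.0] 0.93
riser ext [199.0, 348.0, 60.0, 40.0] 0.76
riser ext [323.0, 209.0, 44.0, 27.0] 0.64
riser pt 320 214 0.94 [ 0.414 -0.076  0.014]
riser pt 233 294 0.87 [0.511 0.301 0.03 ]
riser pt 322 281 0.63 [0.319 0.177 0.031]
vblock ext [267.0, 221.0, 47.0, 36.0] 0.75
vblock pt 264 226 0.72 [0.55  0.041 0.016]
pole ext [319.0, 169.0, 52.0, 15.0] 0.78
pole pt 317 169 0.59 [ 0.498 -0.279  0.023]
plate pt 191 228 0.89 [0.748 0.134 0.016]
```

View pics/top0.png

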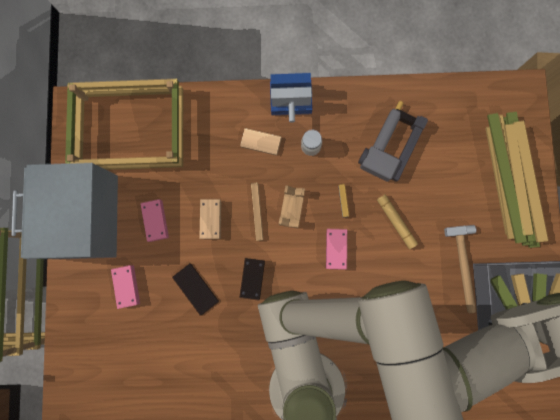

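View pics/side0.png

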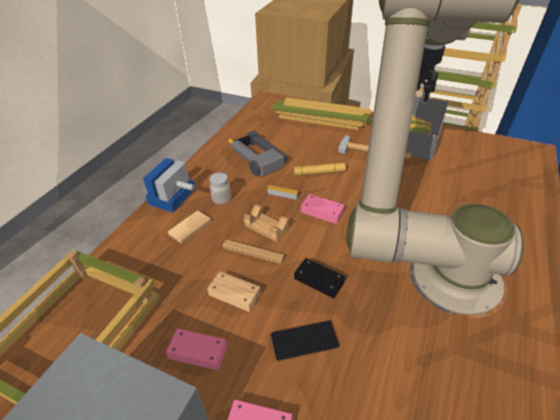

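The candidates for the riser in the top view are pale wood (210,219), black (252,279), and pink at (337,249), (153,220) and (124,286). The pale one with four screws fits "plywood". The plate at (260,141) has no screws. The V-block is at (291,207) and the pole at (398,221), beside the nail strip at (344,200). I'll confirm with a crop and fit the poses.

```bash
cat >> h.py <<'E'
def near(W,c,r,z0,z1):
    P=W.reshape(-1,3); P=P[np.isfinite(P).all(1)]
    return P[(np.hypot(P[:,0]-c[0],P[:,1]-c[1])<r)&(P[:,2]>z0)&(P[:,2]<z1)]
def rect(P):
    (x,y),(w,h),a=cv2.minAreaRect((P[:,:2]*1000).astype(np.float32))
    if w<h: w,h,a=h,w,a+90
    a=(a+90)%180-90
    return np.round([x,y,w,h,a],1).tolist()
def pca(P):
    m=P[:,:2].mean(0); w,v=np.linalg.eigh(np.cov((P[:,:2]-m).T)); a=np.degrees(np.arctan2(v[1,1],v[0,1])); return np.round(m*1000,1).tolist(),round((a+90)%180-90,1),np.round(np.sqrt(w*12)*1000,1).tolist()
E
python3 - <<'E'
from h import *
im=np.load('topim.npy'); save('crop0.png',cv2.resize(im[170:300,185:435],None,fx=3.2,fy=3.2,interpolation=cv2.INTER_CUBIC))
for n in('top','side'):
    W=np.load(n+'W.npy')
    f=near(W,(.5,.2),.35,-.01,.008); print(n,'bench z',np.median(f[:,2]))
    for o,c,r,z0,z1 in (('riser',(.515,.282),.085,.022,.04),('vb all',(.55,.035),.085,.008,.06),('vb top',(.55,.035),.085,.036,.06),('vb plate',(.55,.035),.045,.009,.022),('pole',(.49,-.287),.12,.008,.045),('poletop',(.49,-.287),.12,.024,.045)):
        P=near(W,c,r,z0,z1)
        if len(P)>5: print(n,o,len(P),'z',np.round(np.percentile(P[:,2],[5,50,95]),4),rect(P),pca(P))
E
```

```text
top bench z -0.0007842499845691837
top riser 766 z [0.0243 0.0289 0.0335] [516.9, 280.0, 118.1, 60.9, -1.4] ([516.8, 279.8], np.float64(-1.1), [61.3, 120.5])
top vb all 773 z [0.0106 0.0169 0.0451] [547.1, 27.2, 120.9, 59.8, -11.6] ([547.6, 27.2], np.float64(-11.7), [60.3, 123.9])
top vb top 164 z [0.0368 0.0421 0.0478] [546.9, 27.4, 120.0, 59.8, -11.5] ([547.8, 27.4], np.float64(-11.3), [77.1, 170.5])
top vb plate 431 z [0.0104 0.0143 0.0192] [545.8, 27.5, 79.6, 59.8, -11.5] ([548.3, 27.9], np.float64(-10.3), [58.7, 73.8])
top pole 644 z [0.0168 0.0285 0.0343] [493.5, -274.2, 173.6, 159.5, -1.6] ([491.2, -291.5], np.float64(30.1), [41.4, 180.7])
top poletop 512 z [0.0249 0.0296 0.0346] [492.5, -293.3, 180.2, 30.6, 30.2] ([492.6, -293.3], np.float64(30.2), [26.7, 182.0])
side bench z 0.0002106239314904945
side riser 1006 z [0.0255 0.03   0.0325] [520.2, 282.0, 120.7, 63.5, -1.5] ([517.8, 284.7], np.float64(-1.0), [63.7, 122.5])
side vb all 789 z [0.0115 0.0187 0.0449] [548.7, 29.4, 123.8, 64.6, -12.2] ([548.4, 32.6], np.float64(-11.5), [70.0, 139.1])
side vb top 161 z [0.037  0.0428 0.0472] [549.2, 29.5, 123.0, 63.9, -12.3] ([547.1, 29.8], np.float64(-12.5), [82.5, 171.4])
side vb plate 340 z [0.0123 0.0154 0.0187] [549.8, 28.7, 78.9, 62.5, -10.6] ([554.9, 30.9], np.float64(-17.0), [63.7, 70.6])
side pole 461 z [0.0108 0.0268 0.0338] [491.9, -287.5, 180.8, 32.6, 30.4] ([491.0, -284.1], np.float64(30.0), [23.8, 183.0])
side poletop 278 z [0.0248 0.03   0.0342] [492.7, -289.0, 180.3, 30.0, 30.7] ([492.2, -287.2], np.float64(30.0), [23.5, 182.1])
```

View pics/crop0.png

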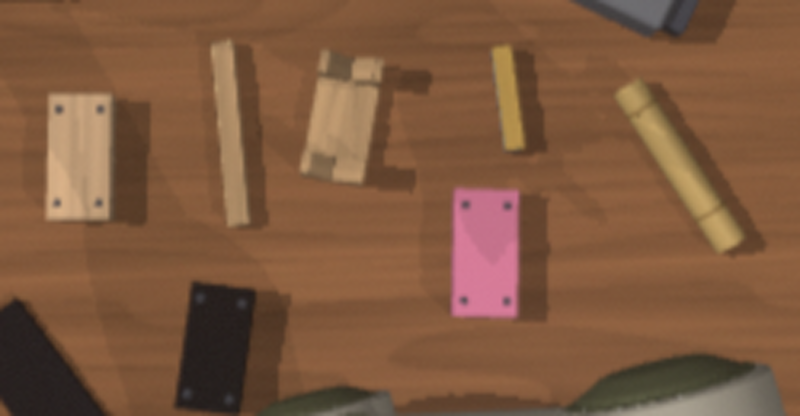

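Crop: riser is the pale block with four screws (80,157 in the crop), the V-block is at (343,118) and the pole at (680,165). The fits agree with the given sizes (120x60, z 30; 180 long).

```bash
cat >> h.py <<'E'
def go(x,y,z,yd):
    """turn about tool z (rad) so tool y axis lies along world angle yd (mod 180), then shift in turned tool axes"""
    s=env.observe(); R=np.array(s['tool_rot']).reshape(3,3); p=np.array(s['position'])
    cur=np.degrees(np.arctan2(R[1,1],R[0,1])); d=(yd-cur+90)%180-90
    t=-np.radians(d); c,sn=np.cos(t),np.sin(t)
    # squared-up target
    a=np.radians(cur+d); Y=np.array([np.cos(a),np.sin(a),0]); Z=np.array([0,0,-1.]); X=np.cross(Y,Z)
    Rt=np.stack([X,Y,Z],1)
    print('t',round(s['time_s'],2),'pos',np.round(p,4),'cur',round(cur,2),'tilt',np.round(R[:2,2],4),'q6',round(s['q'][5],1),'F',np.round(s['ft_force'],2),'w',round(s['grip_width'],4))
    print('rotvec',np.round(cv2.Rodrigues(R.T@Rt)[0].ravel(),4),'shift(after turn)',np.round(Rt.T@(np.array([x,y,z])-p),4))
E
python3 - <<'E'
from h import *
go(.548,.0282,.12,78.3)
E
```

```text
t 0.9 pos [ 0.2327 -0.4983  0.2313] cur -64.97 tilt [-0.      0.0001] q6 -12.3 F [-0.28  0.92  0.9 ] w 0.0851
rotvec [-1.00e-04 -0.00e+00  6.41e-01] shift(after turn) [ 0.202  -0.5795  0.1113]
```

>>> {"method": "move_arm", "body": {
  "plan": "0 0 0 0 0 0.16 0.085; 0 0 0 0 0 0.16 0.085; 0 0 0 0 0 0.16 0.085; 0 0 0 0 0 0.161 0.085; 0.025 -0.055 0 0 0 0 0.085; 0.025 -0.055 0 0 0 0 0.085; 0.025 -0.055 0 0 0 0 0.085; 0.025 -0.055 0 0 0 0 0.085; 0.025 -0.055 0 0 0 0 0.085; 0.025 -0.055 0 0 0 0 0.085; 0.025 -0.055 0 0 0 0 0.085; 0.025 -0.055 0 0 0 0 0.085"
}}

```text
time_s: 2.4
position: [0.5187, -0.1063, 0.2315]
tool_rot: [[0.979, -0.203, 0.0], [-0.203, -0.979, -0.0], [0.0, 0.0, -1.0]]
ft_force: [1.0, -0.1, 0.2]
grip_width: 0.085
gripper_force: 0.0
```

```bash
python3 -c "
from h import *
go(.548,.0282,.06,78.3)"
```

```text
t 2.4 pos [ 0.5187 -0.1063  0.2315] cur -101.7 tilt [ 0.0004 -0.0003] q6 77.3 F [ 1.03 -0.11  0.21] w 0.085
rotvec [ 0.0002 -0.0005 -0.    ] shift(after turn) [ 0.0014 -0.1376  0.1715]
```

>>> {"method": "move_arm", "body": {
  "plan": "0.0004 -0.046 0.02 0 0 0 0.085; 0.0005 -0.046 0.02 0 0 0 0.085; 0.0005 -0.0456 0.02 0 0 0 0.085; 0 0 0.04 0 0 0 0.085; 0 0 0.04 0 0 0 0.085; 0 0 0.0315 0 0 0 0.085; 0 0 0 0 0 0 0.085"
}}

```text
time_s: 3.28
position: [0.546, 0.0266, 0.0582]
tool_rot: [[0.979, -0.203, -0.004], [-0.203, -0.979, 0.001], [-0.004, 0.0, -1.0]]
ft_force: [-0.2, 0.7, -0.1]
grip_width: 0.0851
gripper_force: 0.0
```

```bash
python3 -c "
from h import *
go(.548,.0282,-.001,78.3)"
```

```text
t 3.27 pos [0.546  0.0266 0.0582] cur -101.7 tilt [-0.0042  0.0008] q6 92.1 F [-0.21  0.68 -0.08] w 0.0851
rotvec [ 0.0001  0.0043 -0.    ] shift(after turn) [ 0.0016 -0.002   0.0592]
```

>>> {"method": "move_arm", "body": {
  "plan": "0.0008 -0.0016 0.025 0 0 0 0.085; 0 0 0.024 0 0 0 0.085; 0 0 0 0 0 0 0.085; 0 0 0 0 0 0 0.085; 0 0 0 0 0 0 0.085"
}}

```text
time_s: 3.9
position: [0.5488, 0.0277, 0.0122]
tool_rot: [[0.979, -0.203, 0.002], [-0.203, -0.979, -0.0], [0.002, -0.0, -1.0]]
ft_force: [0.7, -0.2, -0.4]
grip_width: 0.0849
gripper_force: 0.0
```

```bash
python3 -c "
from h import *
go(.548,.0282,-.001,78.3)"
```

```text
t 3.9 pos [0.5488 0.0277 0.0122] cur -101.7 tilt [ 0.0022 -0.0004] q6 92.2 F [ 0.68 -0.21 -0.37] w 0.0849
rotvec [-0.0001 -0.0023  0.    ] shift(after turn) [-0.0009 -0.0003  0.0132]
```

>>> {"method": "move_arm", "body": {
  "plan": "-0.0006 0 0.013 0 0 0 0.085; 0 0 0 0 0 0 0.085; 0 0 0 0 0 0 0.05; 0 0 0 0 0 0 0.05; 0 0 0 0 0 0 0.05; 0 0 0 0 0 0 0.05; 0 0 0 0 0 0 0.05; 0 0 0 0 0 0 0.05",
  "grip_force": 50
}}

```text
time_s: 4.9
position: [0.5477, 0.028, -0.0017]
tool_rot: [[0.979, -0.203, 0.001], [-0.203, -0.979, -0.0], [0.001, -0.0, -1.0]]
ft_force: [-1.2, -0.4, 5.3]
grip_width: 0.0583
gripper_force: 55.0
```

>>> {"method": "move_arm", "body": {
  "plan": "0 0 -0.02 0 0 0 0.05; 0 0 -0.03 0 0 0 0.05; 0 0 -0.04 0 0 0 0.05; 0 0 0 0 0 0 0.05; 0 0 0 0 0 0 0.05; 0 0 0 0 0 0 0.05"
}}

```text
time_s: 5.65
position: [0.5468, 0.028, 0.0863]
tool_rot: [[0.979, -0.203, -0.003], [-0.203, -0.979, 0.001], [-0.003, 0.0, -1.0]]
ft_force: [-0.1, -0.0, -2.3]
grip_width: 0.0583
gripper_force: 55.1
```

```bash
python3 - <<'E'
from h import *
go(.5175,.281,.09,88.7)
a=[]
for n in('top','side'):
    im,d,c=shot(n); W=cloud(d,c); a.append(cv2.resize(im[150:290,200:400],None,fx=2,fy=2,interpolation=cv2.INTER_CUBIC))
    s=env.observe()['position']
    for nm,z0,z1 in(('all',.09,.15),('cheeks',.125,.15)):
        P=near(W,s,.08,z0,z1); print(n,nm,len(P),np.round(np.percentile(P[:,2],[5,50,95]),4),rect(P))
save('lift.png',np.hstack(a))
E
```

```text
t 5.65 pos [0.5468 0.028  0.0863] cur -101.7 tilt [-0.003   0.0005] q6 92.2 F [-0.12 -0.03 -2.32] w 0.0583
rotvec [-0.0002  0.003  -0.1815] shift(after turn) [-0.035  -0.2522 -0.0037]
top all 36 [0.0978 0.102  0.1063] [524.7, 31.5, 58.2, 10.0, 85.5]Traceback (most recent call last):
  File "<stdin>", line 8, in <module>
    return _quantile_unchecked(
        a, q, axis, out, overwrite_input, method, keepdims, weights)
    return _ureduce(a,
                    func=_quantile_ureduce_func,
    ...<5 lines>...
                    overwrite_input=overwrite_input,
                    method=method)
    r = func(a, **kwargs)
    result = _quantile(arr,
                       quantiles=q,
    ...<2 lines>...
                       out=out,
                       weights=wgt)
    slices_having_nans = np.isnan(arr[-1, ...])
                                  ~~~^^^^^^^^^
IndexError: index -1 is out of bounds for axis 0 with size 0
```

>>> {"method": "move_arm", "body": {
  "plan": "0 0 0 0 0 -0.09 0.05; 0 0 0 0 0 -0.0915 0.05; -0.007 -0.05 0 0 0 0 0.05; -0.007 -0.05 0 0 0 0 0.05; -0.007 -0.05 0 0 0 0 0.05; -0.007 -0.05 0 0 0 0 0.05; -0.007 -0.05 0 0 0 0 0.05; 0 0 0 0 0 0 0.05; 0 0 0 0 0 0 0.05; 0 0 0 0 0 0 0.05"
}}

```text
time_s: 6.95
position: [0.5184, 0.2775, 0.0875]
tool_rot: [[1.0, -0.024, -0.001], [-0.024, -1.0, -0.0], [-0.001, 0.0, -1.0]]
ft_force: [0.3, 0.1, -2.0]
grip_width: 0.0586
gripper_force: 55.3
```

```bash
python3 - <<'E'
from h import *
go(.5175,.281,.029,88.7)
a=[]
for n in('top','side'):
    im,d,c=shot(n); W=cloud(d,c); np.save(n+'W1.npy',W); a.append(cv2.resize(im[150:330,140:340],None,fx=2,fy=2,interpolation=cv2.INTER_CUBIC))
    s=env.observe()['position']
    for nm,z0,z1 in(('all',.09,.14),('cheeks',.122,.14)):
        P=near(W,s,.08,z0,z1); print(n,nm,len(P))
        if len(P)>9: print(np.round(np.percentile(P[:,2],[5,50,95]),4),rect(P))
save('lift.png',np.hstack(a))
E
```

```text
t 6.95 pos [0.5184 0.2775 0.0875] cur -91.39 tilt [-0.0006 -0.0003] q6 108.0 F [ 0.33  0.11 -2.  ] w 0.0586
rotvec [ 0.0004  0.0006 -0.0015] shift(after turn) [-0.001  -0.0034  0.0585]
top all 24
[0.0903 0.1073 0.1387] [515.3, 248.8, 104.9, 63.5, -33.7]
top cheeks 7
side all 1011
[0.095  0.1097 0.1345] [517.7, 278.5, 130.0, 98.6, -20.8]
side cheeks 289
[0.1231 0.1307 0.1369] [517.9, 278.3, 129.5, 98.2, -21.3]
```

View pics/lift.png

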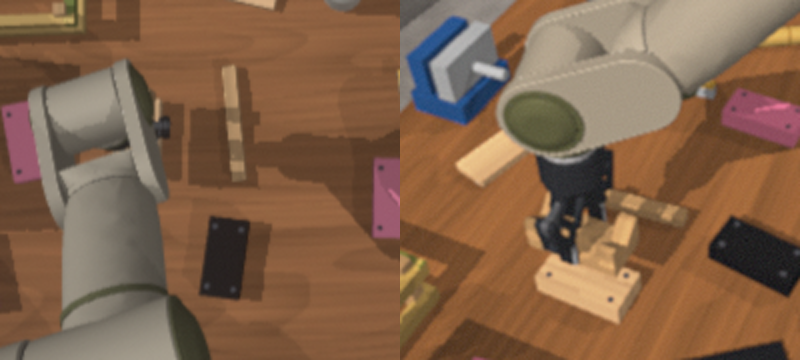

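>>> {"method": "move_arm", "body": {
  "plan": "0 -0.0034 0.02 0 0 0.0015 0.05; 0 0 0.02 0 0 -0.003 0.05; 0 0 0.012 0 0 0 0.05; 0 0 0 0 0 0 0.05; 0 0 0 0 0 0 0.05"
}}

```text
time_s: 7.68
position: [0.5188, 0.282, 0.0365]
tool_rot: [[1.0, -0.021, 0.001], [-0.021, -1.0, 0.0], [0.001, -0.0, -1.0]]
ft_force: [-0.2, 0.1, -2.7]
grip_width: 0.0585
gripper_force: 55.2
```

```bash
python3 - <<'E'
from h import *
go(.518,.281,.0288,88.7)
for n in('side',):
    im,d,c=shot(n); W=cloud(d,c); 
    s=env.observe()['position']
    for nm,z0,z1 in(('cheeks',.07,.088),('plate',.042,.056),('riser',.023,.034)):
        P=near(W,s,.075,z0,z1); print(n,nm,len(P))
        if len(P)>9: print(np.round(np.percentile(P[:,2],[5,50,95]),4),rect(P))
save('low.png',cv2.resize(im[230:330,180:300],None,fx=5,fy=5,interpolation=cv2.INTER_CUBIC))
E
```

```text
t 7.67 pos [0.5188 0.282  0.0365] cur -91.23 tilt [0.0012 0.0004] q6 108.3 F [-0.22  0.12 -2.74] w 0.0585
rotvec [-0.0004 -0.0012  0.0012] shift(after turn) [-0.0007  0.0011  0.0077]
side cheeks 288
[0.0708 0.0786 0.085 ] [519.9, 283.2, 121.2, 85.8, -0.3]
side plate 402
[0.0446 0.0526 0.0553] [519.6, 286.9, 120.0, 77.3, -1.9]
side riser 158
[0.0236 0.0287 0.032 ] [508.9, 306.0, 130.1, 56.9, 25.4]
```

View pics/low.png

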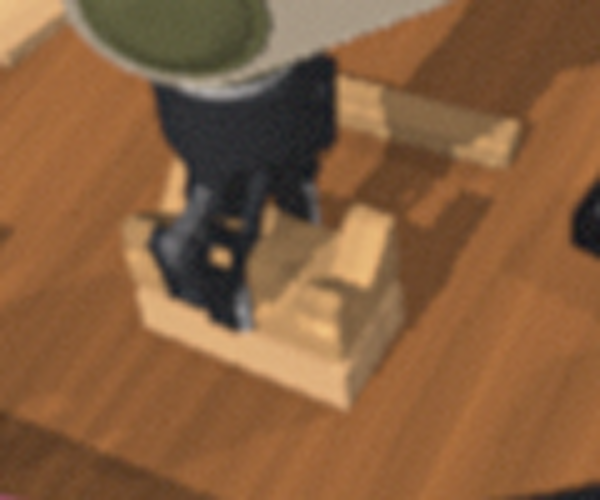

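The crop shows the block just above the riser with its edges aligned (left edge at 140,310 and right at 350,400). I'll lower it now.

>>> {"method": "move_arm", "body": {
  "plan": "-0.0003 0.0008 0.004 0 0 0 0.05; 0 0 0.003 0 0 0 0.05; 0 0 0.001 0 0 0 0.05; 0 0 0 0 0 0 0.05; 0 0 0 0 0 0 0.05"
}}

```text
time_s: 8.35
position: [0.5179, 0.2812, 0.0283]
tool_rot: [[1.0, -0.021, 0.0], [-0.021, -1.0, -0.0], [0.0, 0.0, -1.0]]
ft_force: [-2.9, -1.0, 6.2]
grip_width: 0.0583
gripper_force: 56.1
```

>>> {"method": "move_arm", "body": {
  "plan": "0 0 0 0 0 0 0.066; 0 0 0 0 0 0 0.085; 0 0 0 0 0 0 0.085; 0 0 0 0 0 0 0.085; 0 0 -0.02 0 0 0 0.085; 0 0 -0.04 0 0 0 0.085; 0 0 -0.05 0 0 0 0.085; 0 0 -0.05 0 0 0 0.085; 0.02 0.05 0 0 0 0 0.085; 0.02 0.05 0 0 0 0 0.085; 0.02 0.05 0 0 0 0 0.085; 0 0.05 0 0 0 0 0.085"
}}

```text
time_s: 9.85
position: [0.5745, 0.0781, 0.1875]
tool_rot: [[1.0, -0.022, 0.0], [-0.022, -1.0, -0.0], [0.0, 0.0, -1.0]]
ft_force: [0.5, 0.6, 0.2]
grip_width: 0.0849
gripper_force: 0.0
```

```bash
python3 - <<'E'
from h import *
go(.4925,-.2915,.12,-59.8)
for n in('top','side'):
    im,d,c=shot(n); W=cloud(d,c); save(n+'2.png',im)
    for nm,c0,r,z0,z1 in(('vb all',(.518,.281),.085,.037,.085),('cheeks',(.518,.281),.085,.066,.085),('poletop',(.4925,-.291),.12,.024,.045)):
        P=near(W,c0,r,z0,z1); print(n,nm,len(P))
        if len(P)>9: print(np.round(np.percentile(P[:,2],[5,50,95]),4),rect(P))
E
```

```text
t 9.85 pos [0.5745 0.0781 0.1875] cur -91.24 tilt [ 0.0003 -0.0001] q6 87.3 F [0.46 0.62 0.18] w 0.0849
rotvec [ 1.000e-04 -3.000e-04 -5.487e-01] shift(after turn) [-0.2568  0.2782  0.0675]
top vb all 838
[0.0403 0.0468 0.075 ] [517.3, 279.4, 121.3, 60.5, -0.6]
top cheeks 166
[0.0666 0.0723 0.0775] [517.1, 279.3, 118.4, 60.2, -0.6]
top poletop 515
[0.0249 0.0296 0.035 ] [492.6, -293.3, 180.1, 31.1, 30.3]
side vb all 1223
[0.0418 0.0473 0.0754] [519.4, 281.7, 122.0, 63.1, -1.5]
side cheeks 253
[0.067  0.0731 0.0771] [519.6, 282.1, 121.9, 63.0, -2.0]
side poletop 282
[0.0247 0.03   0.0342] [492.5, -289.3, 180.2, 31.2, 30.1]
```

>>> {"method": "move_arm", "body": {
  "plan": "0 0 0 0 0 -0.137 0.085; 0 0 0 0 0 -0.137 0.085; 0 0 0 0 0 -0.137 0.085; 0 0 0 0 0 -0.1377 0.085; -0.0366 0.0397 0 0 0 0 0.085; -0.0367 0.0397 0 0 0 0 0.085; -0.0367 0.0397 0 0 0 0 0.085; -0.0367 0.0397 0 0 0 0 0.085; -0.0367 0.0398 0 0 0 0 0.085; -0.0367 0.0398 0 0 0 0 0.085; -0.0367 0.0398 0 0 0 0 0.085; 0 0 0.05 0 0 0 0.085"
}}

```text
time_s: 11.45
position: [0.4928, -0.2937, 0.1398]
tool_rot: [[0.866, 0.5, 0.006], [0.5, -0.866, -0.006], [0.002, 0.008, -1.0]]
ft_force: [0.1, -1.0, -0.7]
grip_width: 0.0849
gripper_force: 0.0
```

```bash
python3 - <<'E'
from h import *
go(.4925,-.2913,.06,-59.8)
E
```

```text
t 11.45 pos [ 0.4928 -0.2937  0.1398] cur -59.99 tilt [ 0.0062 -0.006 ] q6 17.4 F [ 0.11 -0.98 -0.67] w 0.0849
rotvec [ 0.0083 -0.0024 -0.0034] shift(after turn) [ 0.001  -0.0022  0.0798]
```

>>> {"method": "move_arm", "body": {
  "plan": "0.0005 -0.001 0.04 0 0 -0.0034 0.085; 0 0 0.038 0 0 0 0.085; 0 0 0 0 0 0 0.085; 0 0 0 0 0 0 0.085; 0 0 0 0 0 0 0.085"
}}

```text
time_s: 12.08
position: [0.4926, -0.2889, 0.0616]
tool_rot: [[0.862, 0.507, 0.002], [0.507, -0.862, -0.002], [0.001, 0.003, -1.0]]
ft_force: [-0.1, -0.1, 0.4]
grip_width: 0.085
gripper_force: 0.0
```

```bash
python3 - <<'E'
from h import *
go(.4925,-.2913,.002,-59.8)
E
```

```text
t 12.07 pos [ 0.4926 -0.2889  0.0616] cur -59.57 tilt [ 0.0024 -0.0021] q6 17.3 F [-0.08 -0.1   0.4 ] w 0.085
rotvec [ 0.003  -0.001   0.0041] shift(after turn) [-0.0013  0.002   0.0596]
```

>>> {"method": "move_arm", "body": {
  "plan": "-0.001 0.0015 0.03 0 0 0.003 0.085; 0 0 0.027 0 0 0 0.085; 0 0 0 0 0 0 0.085; 0 0 0 0 0 0 0.085; 0 0 0 0 0 0 0.085"
}}

```text
time_s: 12.7
position: [0.4923, -0.2907, 0.0042]
tool_rot: [[0.864, 0.504, 0.002], [0.504, -0.864, -0.002], [0.001, 0.002, -1.0]]
ft_force: [-0.7, 0.1, 0.4]
grip_width: 0.0847
gripper_force: 0.0
```

```bash
python3 - <<'E'
from h import *
go(.4925,-.2913,.002,-59.8)
E
```

```text
t 12.7 pos [ 0.4923 -0.2907  0.0042] cur -59.75 tilt [ 0.0018 -0.0016] q6 17.3 F [-0.69  0.07  0.44] w 0.0847
rotvec [ 0.0023 -0.0007  0.0009] shift(after turn) [-0.0001  0.0006  0.0022]
```

>>> {"method": "move_arm", "body": {
  "plan": "0 0.0004 0.001 0 0 0 0.06; 0 0 0 0 0 0 0.045; 0 0 0 0 0 0 0.025; 0 0 0 0 0 0 0.025; 0 0 0 0 0 0 0.025; 0 0 0 0 0 0 0.025; 0 0 0 0 0 0 0.025; 0 0 0 0 0 0 0.025",
  "grip_force": 70
}}

```text
time_s: 13.7
position: [0.4921, -0.2909, 0.0023]
tool_rot: [[0.864, 0.504, 0.001], [0.504, -0.864, -0.001], [0.0, 0.001, -1.0]]
ft_force: [0.1, 0.4, 5.1]
grip_width: 0.03
gripper_force: 69.1
```

>>> {"method": "move_arm", "body": {
  "plan": "0 0 -0.03 0 0 0 0.025; 0 0 -0.05 0 0 0 0.025; 0 0 -0.06 0 0 0 0.025; 0 0 -0.04 0 0 0 0.025; 0 0 0 0 0 0.137 0.025; 0 0 0 0 0 0.137 0.025; 0 0 0 0 0 0.137 0.025; 0 0 0 0 0 0.137 0.025; 0 0 0 0 0 0 0.025; 0 0 0 0 0 0 0.025"
}}

```text
time_s: 14.95
position: [0.4918, -0.2905, 0.1816]
tool_rot: [[1.0, -0.017, -0.0], [-0.017, -1.0, 0.0], [-0.0, -0.0, -1.0]]
ft_force: [-0.8, 0.2, -1.3]
grip_width: 0.0298
gripper_force: 69.4
```

```bash
python3 - <<'E'
from h import *
go(.5179,.2812,.14,-91.23)
im,d,c=shot('side'); save('pole.png',cv2.resize(im[60:260,240:460],None,fx=2.5,fy=2.5,interpolation=cv2.INTER_CUBIC))
P=near(cloud(d,c),(.492,-.291),.14,.15,.23); print(len(P))
E
```

```text
t 14.95 pos [ 0.4918 -0.2905  0.1816] cur -91.0 tilt [-0.0004  0.0004] q6 48.6 F [-0.78  0.18 -1.27] w 0.0298
rotvec [-0.0004  0.0004  0.004 ] shift(after turn) [ 0.0138 -0.5722  0.0416]
595
```

View pics/pole.png

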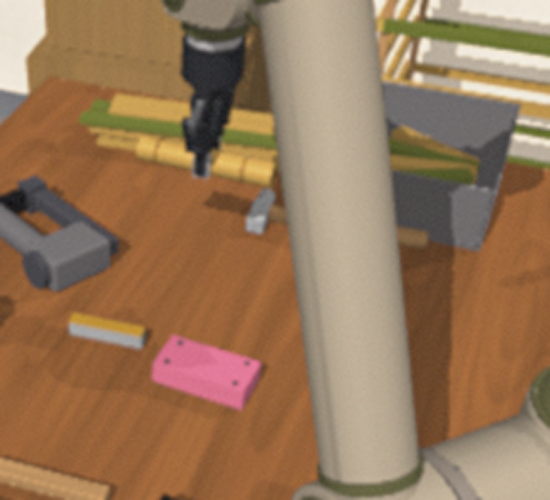

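The pole is held near its middle between the rings (205,160 in the crop) and level. I'll carry it over the riser.

>>> {"method": "move_arm", "body": {
  "plan": "0.001 -0.052 0 0 0 0.004 0.025; 0.0014 -0.052 0 0 0 0 0.025; 0.0014 -0.052 0 0 0 0 0.025; 0.0014 -0.052 0 0 0 0 0.025; 0.0014 -0.052 0 0 0 0 0.025; 0.0014 -0.052 0 0 0 0 0.025; 0.0014 -0.052 0 0 0 0 0.025; 0.0014 -0.052 0 0 0 0 0.025; 0.0014 -0.052 0 0 0 0 0.025; 0.0014 -0.052 0 0 0 0 0.025; 0.0014 -0.052 0 0 0 0 0.025; 0 0 0 0 0 0 0.025"
}}

```text
time_s: 16.5
position: [0.5199, 0.2838, 0.1814]
tool_rot: [[1.0, -0.018, -0.0], [-0.018, -1.0, 0.0], [-0.0, -0.0, -1.0]]
ft_force: [0.1, -1.0, -0.8]
grip_width: 0.0298
gripper_force: 69.5
```

>>> {"method": "move_arm", "body": {
  "plan": "0 0 0.02 0 0 0 0.025; 0 0 0.02 0 0 0 0.025; 0 0 0 0 0 0 0.025; 0 0 0 0 0 0 0.025; 0 0 0 0 0 0 0.025; 0 0 0 0 0 0 0.025"
}}

```text
time_s: 17.25
position: [0.5207, 0.2808, 0.1424]
tool_rot: [[1.0, -0.024, 0.001], [-0.024, -1.0, 0.0], [0.001, -0.0, -1.0]]
ft_force: [0.0, -0.5, -1.2]
grip_width: 0.0301
gripper_force: 69.6
```

```bash
python3 - <<'E'
from h import *
go(.5179,.2812,.075,-91.23)
im,d,c=shot('side'); W=cloud(d,c); save('over.png',cv2.resize(im[180:340,150:330],None,fx=3.5,fy=3.5,interpolation=cv2.INTER_CUBIC))
p=env.observe()['position']
P=near(W,p,.14,p[2],p[2]+.035); v,u=np.nonzero((np.hypot(W[...,0]-p[0],W[...,1]-p[1])<.14)&(W[...,2]>p[2])&(W[...,2]<p[2]+.035))
r=im[v,u].astype(int); k=(r[:,0]-r[:,2]>40); Q=W[v,u][k]; print(len(Q),rect(Q),np.round(Q.max(0),3),np.round(Q.min(0),3))
for s in(-1,1):
    q=Q[(Q[:,0]-p[0])*s>.03]; print(s,len(q),np.percentile(q[:,2],[50,90,97]).round(4),q[:,1].mean())
print(recognise('side','pole')[:2],[ (a['pixel'],a['conf']) for a in pinpoint('side','pole')[:2]])
E
```

```text
t 17.25 pos [0.5207 0.2808 0.1424] cur -91.38 tilt [0.0009 0.0003] q6 108.3 F [ 0.03 -0.53 -1.18] w 0.0301
rotvec [-0.0003 -0.0009 -0.0025] shift(after turn) [-0.0028 -0.0003  0.0674]
725 [522.1, 280.9, 182.7, 54.0, 5.3] [0.613 0.309 0.175] [0.431 0.253 0.143]
-1 391 [0.1676 0.1725 0.1734] 0.2889865950161218
1 183 [0.1683 0.1727 0.1737] 0.2863217782621097
[{'extent': [228.4, 253.8, 77.2, 37.1], 'conf': 0.73}] [([226.4, 255.6], 0.79)]
```

View pics/over.png

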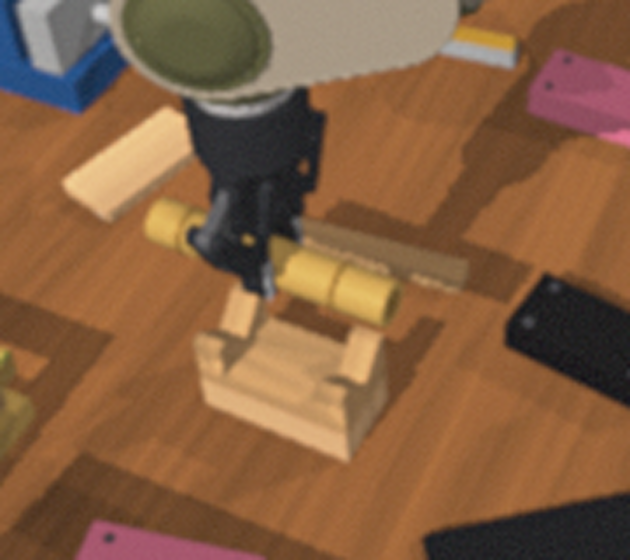

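>>> {"method": "move_arm", "body": {
  "plan": "-0.002 0 0.025 0 0 -0.002 0.025; 0 0 0.025 0 0 0 0.025; 0 0 0.014 0 0 0 0.025; 0 0 0 0 0 0 0.025; 0 0 0 0 0 0 0.025; 0 0 0 0 0 0 0.025"
}}

```text
time_s: 18.15
position: [0.5189, 0.281, 0.0787]
tool_rot: [[1.0, -0.022, 0.002], [-0.022, -1.0, 0.0], [0.002, -0.001, -1.0]]
ft_force: [0.4, -0.8, -1.2]
grip_width: 0.0303
gripper_force: 69.6
```

```bash
python3 - <<'E'
from h import *
go(.5179,.2812,.061,-91.23)
E
```

```text
t 18.15 pos [0.5189 0.281  0.0787] cur -91.26 tilt [0.0016 0.0005] q6 108.2 F [ 0.36 -0.8  -1.19] w 0.0303
rotvec [-0.0005 -0.0015 -0.0006] shift(after turn) [-0.001  -0.0001  0.0177]
```

>>> {"method": "move_arm", "body": {
  "plan": "0 0 0.009 0 0 0 0.025; 0 0 0.005 0 0 0 0.025; 0 0 0.002 0 0 0 0.025; 0 0 0 0 0 0 0.025; 0 0 0 0 0 0 0.025; 0 0 0 0 0 0 0.025"
}}

```text
time_s: 18.9
position: [0.5184, 0.2812, 0.0619]
tool_rot: [[1.0, -0.022, 0.0], [-0.022, -1.0, 0.0], [0.0, -0.0, -1.0]]
ft_force: [-2.1, 3.4, 1.8]
grip_width: 0.0301
gripper_force: 69.8
```

>>> {"method": "move_arm", "body": {
  "plan": "0 -0.0006 0.0003 0 0 0 0.025; 0 0 0 0 0 0 0.025; 0 0 0 0 0 0 0.025; 0 0 0 0 0 0 0.025"
}}

```text
time_s: 19.4
position: [0.5184, 0.2812, 0.0619]
tool_rot: [[1.0, -0.022, -0.0], [-0.022, -1.0, -0.001], [0.0, 0.001, -1.0]]
ft_force: [-2.9, 0.1, 5.7]
grip_width: 0.0301
gripper_force: 70.2
```

>>> {"method": "move_arm", "body": {
  "plan": "0.0001 0 0.0004 0 0 0 0.025; 0 0 0.0004 0 0 0 0.025; 0 0 0 0 0 0 0.025; 0 0 0 0 0 0 0.025; 0 0 0 0 0 0 0.025"
}}

```text
time_s: 20.02
position: [0.5184, 0.2813, 0.0618]
tool_rot: [[1.0, -0.022, 0.0], [-0.022, -1.0, -0.0], [0.0, 0.0, -1.0]]
ft_force: [-6.0, -0.1, 11.3]
grip_width: 0.03
gripper_force: 70.8
```

>>> {"method": "move_arm", "body": {
  "plan": "-0.0005 0 0.0004 0 0 0 0.025; 0 0 0 0 0 0 0.025; 0 0 0 0 0 0 0.025; 0 0 0 0 0 0 0.025; 0 0 0 0 0 0 0.025"
}}

```text
time_s: 20.65
position: [0.5185, 0.2813, 0.0618]
tool_rot: [[1.0, -0.022, 0.002], [-0.022, -1.0, -0.0], [0.002, 0.0, -1.0]]
ft_force: [-4.3, -2.3, 13.7]
grip_width: 0.0301
gripper_force: 70.9
```

```bash
python3 - <<'E'
from h import *
a=[]
for n in('top','side'):
    im,d,c=shot(n); W=cloud(d,c); a.append(im)
    r=im.astype(int); P=W[(np.hypot(W[...,0]-.518,W[...,1]-.281)<.13)&(W[...,2]>.08)&(W[...,2]<.1)&(r[...,0]-r[...,2]>40)]
    print(n,len(P)); 
    if len(P)>9: print(rect(P),np.percentile(P[:,2],97).round(4), np.round([P[:,0].min(),P[:,0].max()],4))
    P=near(W,(.518,.281),.075,.037,.08); print('vb',rect(P))
save('fin.png',np.hstack([cv2.resize(a[0][160:280,160:280],(400,400)),cv2.resize(a[1][230:330,180:280],(400,400),interpolation=cv2.INTER_CUBIC)]))
go(.5179,.2812,.061,-91.23)
E
```

```text
top 4
vb [557.3, 251.0, 36.6, 5.8, -0.7]
side 543
[520.2, 283.3, 181.9, 31.8, -0.6] 0.0934 [0.4291 0.611 ]
vb [518.8, 285.3, 146.4, 62.6, 2.4]
t 20.75 pos [0.5184 0.2813 0.0618] cur -91.25 tilt [ 0.0016 -0.0003] q6 108.3 F [-4.21 -0.76 12.97] w 0.0298
rotvec [ 0.0003 -0.0016 -0.0004] shift(after turn) [-0.0005  0.0001  0.0008]
```

View pics/fin.png

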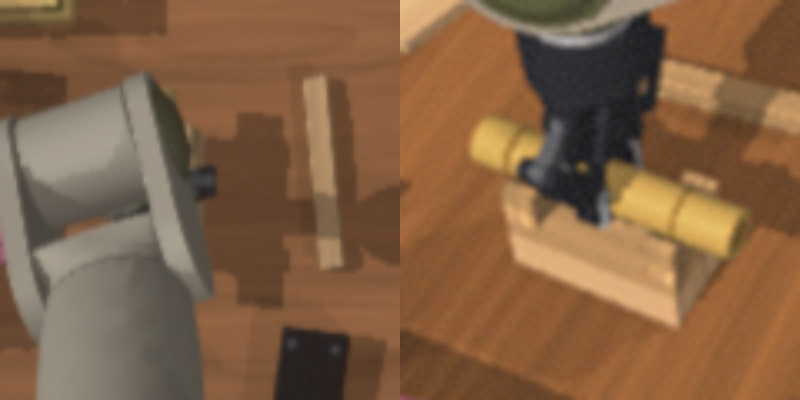

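The pole is seated in the V: its top is at about 93 mm and it is centred to about 1 mm. It presses down with about 13 N and almost no sideways force, and the block is flush. I'm handing in.

```bash
python3 -c "
from h import *
s=env.observe();print(s['ft_force'],s['time_s']);print(env.close_job())"
```

```text
[-4.21122117 -0.76031384 12.97257233] 20.75
the job is handed in; nothing more can be done
None
```

The V-block is set flush on the riser and released, and the pole is held pressed into its V at about 13 N; I handed the job in at 20.75 s, and no verdict was returned.

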